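# Open the water filter's one-way twist cap and hold it over the dish

## Robot

A 6-joint arm with a two-finger parallel gripper is mounted at the origin on the work surface. World frame = base frame: x ahead of the robot, y to its left, z up, the work surface at z = 0. Lengths are in m, angles in degrees, forces in N, time in s.
With the tool pointing down it reaches from about 0.4 to 0.825 m from the base axis. Payload 7 kg.
Tool frame: the origin (TCP) lies between the finger pads; the fingertips stand 22 mm ahead of it and the grasp point (between the pads) lies 3 mm ahead of it; z points along the fingers, y is the direction in which the jaws open and shut (so a half turn about z gives the same grasp; the last joint's range is limited). The gripper opens to 88 mm and grips with 3 to 60 N. Pads are 19 mm wide; open, the fingers measure 130 mm over their backs; the gripper's body (78 mm by 193 mm) begins 47 mm behind the grasp point.
Start: joints at [-55.628, 20.546, 0.682, 0, -70.136, -16.507], TCP at [0.207, -0.642, 0.249] pointing down, gripper open.
Joint ranges: [-176.03, 176.03], [-82.01, 121.73], [-58.28, 71.71], [-173.87, 95.51], [-174.79, -0.11], [-173.66, 173.66]. Speed limits (degrees/s): [136.94, 136.94, 172.46, 180, 180, 180].

## Interface

Orientations are given as [roll, pitch, yaw] about the fixed x, y, z axes, in that order (R = Rz(yaw) Ry(pitch) Rx(roll)).
In Python, from plant import telemetry, cams, r gives the robot as it stands.
- The arm moves only by the tool carry_out, never from a script. Its argument "commands" is one flat list of numbers, 5 for each row, row after row: the shift along the world's x, y, z as a fraction of full scale, then the turn about the world's z as a fraction of full scale, then the gripper's target within -1 to 1 (shut at 1, half-way at 0, fully open at -1). In form: [x, y, z, turn, claw, x, y, z, turn, claw, ...]. A call has 1 to 8 rows; each row shifts and turns the commanded pose from where the row before left it; what a row does not reach is not made up. Full scale, the value 1, is 0.04 m for a shift and 4 degrees for a turn. A row lasts 1/10 s, in which the tool goes at most 50 mm and 8.59 degrees, less where a joint would pass 70% of its speed; a pose out of reach is approached as far as the arm can. A call with a number of a shift or a turn outside -1 to 1 is refused whole. A call with a gripper value outside its range is refused whole. The fingers move at their own pace and stop on an object; "grip_force" is the grip in N (left out, the last holds). Time passes only in rows, so rows that do not move let the fingers close. It gives the time, the measured TCP pose, the force and the opening at its end, in the units of the state.
- telemetry.get_state(): the state, without advancing time (a new reading comes with each control period).
- cams.capture(name): name is "side" or "top" or "wrist"; returns a dict with "frame" (420x560x3 uint8, red, green, blue), "camera_matrix" (3x3 intrinsics, pixels), "k1" (the pictures are not rectified: a ray, as slopes to the right and down, at radius r is drawn at 1 + k1 r^2 times it, then the intrinsics apply), "camera_from_world" (4x4, takes a point from world to camera coordinates); the wrist camera has in their place "mount" (4x4, takes a point from camera to tool coordinates, whose origin is the TCP and whose axes are the flange's). Camera axes: x right, y down, z forward; pixel columns grow to the right and rows downward; lengths in m; the calibration is good to about 2 mm. A picture is of the moment at which its call begins: read the wrist's pose just before it. There is no depth.
- r.close_job(): hands the job in, once; it reports no verdict.
The state is a dict: "time_s": time; "joints": joint angles; "qd": joint speeds; "joint_torque": joint torques, N m; "tcp_pos": TCP position; "eef_rot": TCP orientation; "contact_force": force on the tool from outside, world axes, zero at the start; "moment": the same for the moment, N m; "gripper_width": finger opening in m.
Only numpy, scipy, OpenCV 4.12 (cv2) and the standard library are available. Lean on these libraries where they do the work, as an engineer would, in place of code of your own. Each camera call takes 0.05 s, during which the arm holds its last target. There are 200 camera calls.

## Task

Open the white water filter: its blue cap twists loose in only one direction and nothing shows which, so find that out by trying: if it stops dead one way, turn it the other, until it comes free, and lift it straight up out of its neck. Finish while still holding the cap in the gripper, upright and still, with its foot a few centimetres above the middle of the glass sauce dish so that it can drip there. Leave the dish and everything else where it stands.

Things in the scene. Friction and masses are not known exactly. Their poses are not given: they have to be found in the camera images.
- filter: White countertop water filter, a box 120 (x) by 200 (y) by 150 mm high, screwed down on the 20 mm plank; it does not move. Origin: centre of its underside, z up; a short steel tap sticks out of its -x side near the foot. The cap's neck opens in its top at (0, -48, 150) mm; the other half of the top carries a flat white dial.
- neck (a point): Centre of the neck's mouth in the filter's top, 63 mm wide; axes as the filter's. The cap unlocks one way only, clockwise or counterclockwise, differing between starts, not visible. Wrong way: hard stop after 5 to 12 degrees; 0.3 N m tells it. Right way: turns almost freely without rising, lifts out from 60 degrees on, hard stop near 75; lift at 65 to 70.
- cap: Blue plastic twist-lock cap, about 110 g, loose in the neck. Origin: on its axis at the underside of its disc, level with the neck's mouth when seated; z up. Disc 76 mm wide, 9 mm thick; on it a grip bar 62 mm long (along x), 14 mm thick (y), top 44 mm above the origin. Closed: bar along the filter's x to within 3 degrees.
- cap_foot (a point): Lower end of the cap's 33 mm thick stem, on its axis, 30 mm below the cap's origin. Here two lugs along the cap's x and -x (10 mm wide, ends 29.5 mm from the axis) lock under ledges in the neck; they are clear of it after the cap has risen 30 mm.
- dish: Clear glass sauce dish, round, 120 mm across the rim, 35 mm high, loose, standing on the plank. Origin: centre of its underside.
- dish_rim (a point): Centre of the dish's mouth, level with its rim, 35 mm above its underside.
- mug_a: White enamel mug, 80 mm wide, 85 mm high, handle at its +y; loose bystander. Origin: centre of its underside.
- mug_b: Blue enamel mug, same size; loose bystander. Origin: centre of its underside.
- colander: Red plastic colander, 220 mm across, 90 mm high, at the back; loose bystander. Origin: centre of its underside.
- jar: Lidded jar, 70 mm wide, 110 mm high, at the back; loose bystander. Origin: centre of its underside.
- bottle: Green glass bottle, 60 mm wide, 200 mm high, at the back; loose bystander. Origin: centre of its underside.
Mind the look-alikes: they are no part of the job. Of the things like the cap, leave any that is pink; of the rest the larger one is meant.

How it is judged (in metres and radians):
On the way, in this order (a step that is already met when the one before it is completed fails the run):
1. the cap is turned to its open position while still seated in the neck (angle between the x axis of cap and the x axis of filter, either way round above 0.85 rad and z of cap in the frame of neck below 0.012 m and horizontal distance between cap and neck below 0.02 m), for 0.05 s.
2. the cap is lifted straight out, clear above the neck, in the fingers (z of cap_foot in the frame of neck above 0.004 m and horizontal distance between cap and neck below 0.04 m and contact force between the fingers and cap above 0.5 N), for 0.05 s.
At the end, for the whole second after the job is handed in: The cap is held in the fingers, upright within 0.25 rad, slower than 0.04 m/s, touching neither dish nor filter; its foot is within 35 mm of the dish's middle (seen from above) and 8 to 100 mm above the dish's rim (contact force between the fingers and cap above 0.5 N and horizontal distance between cap_foot and dish_rim below 0.035 m and z of cap_foot in the frame of dish_rim between 0.008 and 0.1 m and angle between cap's own z axis and vertical below 0.25 rad and linear speed of cap below 0.04 m/s and contact force between cap and dish below 0.1 N and contact force between cap and filter below 0.1 N); the arm keeps its last pose, push and grip.
It fails at once if the dish, a mug, the colander, the jar or the bottle is pushed more than 25 mm from its place (distance of any of mug_a, mug_b, colander, jar, bottle, dish from where it was at the start of the episode above 0.025 m).
It also fails if it takes over 48 s, if anything falls off the work surface, if the arm or the gripper's body presses on something with over 40 N, if the wrist force passes 120 N, or if a joint passes its speed limit or range.

## Working session

There is one attempt and no reset: what is moved stays moved. The work goes in short steps, Python scripts to look and compute and a tool call to move; the robot and the scene stay as the last step left them, time stands still between calls to the robot, and variables do not carry over. Pictures are saved under pics/ and viewed, about 8 in all and at most 12, crops included, and the job is handed in when it is done.

Besides the shell and the picture viewer there is one more tool, called after "Emit:" in YAML: its name, and indented under it one key for each argument. carry_out: Moves the arm, as the interface text tells. Shift numbers are shares of 0.04 m and turn numbers shares of 4 degrees, none past 1 either way. Its arguments: {"type":"object","properties":{"commands":{"type":"array"},"grip_force":{"type":"number"}},"required":["commands"]}

```bash
mkdir -p pics; ls; cat > h.py <<'E'
import numpy as np, cv2
from plant import telemetry, cams, r
from scipy.spatial.transform import Rotation as R
def snap(n):
    s=telemetry.get_state(); c=cams.capture(n)
    if n=='wrist':
        T=np.eye(4); T[:3,:3]=R.from_euler('xyz',s['eef_rot'],degrees=True).as_matrix(); T[:3,3]=s['tcp_pos']
        c['wc']=T@np.array(c['mount'])
    else: c['wc']=np.linalg.inv(np.array(c['camera_from_world']))
    np.savez('pics/'+n+'.npz',frame=c['frame'],K=c['camera_matrix'],k1=c['k1'],wc=c['wc'])
    return c
def load(n):
    d=np.load('pics/'+n+'.npz'); return dict(frame=d['frame'],camera_matrix=d['K'],k1=float(d['k1']),wc=d['wc'])
def ray(c,u,v):
    K=np.array(c['camera_matrix']); p=np.array([(u-K[0,2])/K[0,0],(v-K[1,2])/K[1,1]])
    q=p.copy()
    for _ in range(20): q=p/(1+c['k1']*(q@q))
    return c['wc'][:3,3], c['wc'][:3,:3]@np.array([q[0],q[1],1])
def onz(c,u,v,z):
    o,d=ray(c,u,v); return o+d*(z-o[2])/d[2]
def tri(c1,p1,c2,p2):
    o1,d1=ray(c1,*p1);o2,d2=ray(c2,*p2)
    t=np.linalg.lstsq(np.c_[d1,-d2],o2-o1,rcond=None)[0]
    a,b=o1+d1*t[0],o2+d2*t[1]; return (a+b)/2,np.linalg.norm(a-b)
def proj(c,P):
    x=np.linalg.inv(c['wc'])@np.r_[P,1]; q=x[:2]/x[2]; q=q*(1+c['k1']*(q@q)); K=np.array(c['camera_matrix'])
    return K[0,0]*q[0]+K[0,2],K[1,1]*q[1]+K[1,2]
def save(c,n): cv2.imwrite('pics/'+n+'.png',cv2.cvtColor(c['frame'],cv2.COLOR_RGB2BGR))
E
python3 - <<'E'
from h import *
print(telemetry.get_state())
for n in ('top','side'):
    c=snap(n); save(c,n+'0'); print(n,c['wc'].round(3).tolist(),c['k1'],np.array(c['camera_matrix'])[0,0])
E
```

```text
pics
{'time_s': 0.0, 'joints': array([-5.56277301e+01,  2.05900329e+01,  6.33679002e-01, -2.09065049e-02,
       -7.01358318e+01, -1.65069515e+01]), 'qd': array([ 0.01801182, -0.0336423 ,  0.02513958, -0.02706079,  0.04787505,
       -0.05281864]), 'joint_torque': array([ 1.33079542e-03, -5.82723355e+01,  2.93060428e+01,  6.99736252e+00,
        6.99873941e-03, -1.46209027e-04]), 'tcp_pos': array([ 0.20691752, -0.64202196,  0.24763529]), 'eef_rot': array([ 1.79906029e+02, -7.35199259e-03, -1.62141795e+02]), 'contact_force': array([-0.40057959, -0.58940197,  0.25252623]), 'moment': array([ 0.01765362,  0.00951605, -0.0132716 ]), 'gripper_width': 0.08766846103527513}
top [[0.004, -0.996, 0.084, 0.397], [-1.0, -0.003, 0.003, -0.008], [-0.003, -0.084, -0.997, 1.748], [0.0, 0.0, 0.0, 1.0]] -0.2043476160289384 545.2825713709876
side [[-0.993, -0.082, 0.086, 0.414], [-0.117, 0.59, -0.799, 1.0], [0.015, -0.803, -0.595, 0.9], [0.0, 0.0, 0.0, 1.0]] -0.14793193780581193 461.0707483712813
```

View pics/top0.png

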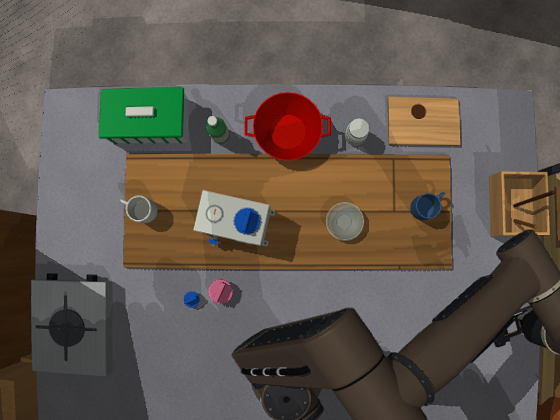

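View pics/side0.png

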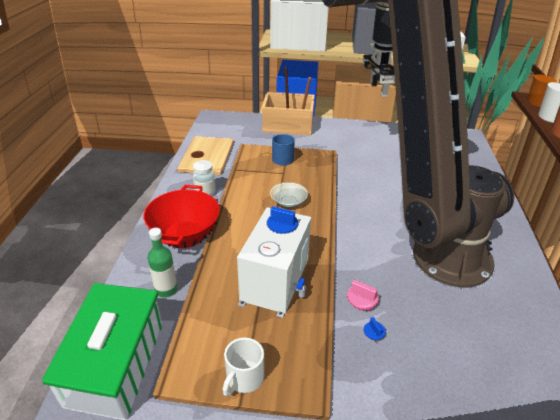

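Pictures 1 and 2. Cap-like things in the top view are the blue cap on the filter (247,221), the small blue cap on the table (192,299), the pink cap (221,292), and the blue tap handle (213,241). The one I want is the large blue cap in the filter's neck. The dish is at (345,221).

```bash
python3 - <<'E'
from h import *
t=load('top'); s=load('side')
def blue(c,x0,x1,y0,y1):
    h=cv2.cvtColor(c['frame'],cv2.COLOR_RGB2HSV); m=cv2.inRange(h,(100,150,50),(125,255,255)); k=np.zeros_like(m); k[y0:y1,x0:x1]=m[y0:y1,x0:x1]; return k
m=blue(t,228,268,200,237)
cs=max(cv2.findContours(m,0,2)[0],key=cv2.contourArea); (u,v),rad=cv2.minEnclosingCircle(cs)
print('cap px',u,v,rad, 'at z.179',onz(t,u,v,.179), 'diam',2*np.linalg.norm(onz(t,u+rad,v,.179)-onz(t,u,v,.179)))
# filter top white: corners
h=cv2.cvtColor(t['frame'],cv2.COLOR_RGB2HSV); w=cv2.inRange(h,(0,0,150),(180,60,255)); k=np.zeros_like(w);k[185:248,190:276]=w[185:248,190:276]; k|=m
k=cv2.morphologyEx(k,cv2.MORPH_CLOSE,np.ones((7,7)))
c=max(cv2.findContours(k,0,2)[0],key=cv2.contourArea); b=cv2.boxPoints(cv2.minAreaRect(c)); P=np.array([onz(t,*p,.17) for p in b]); print(b.round(1).tolist(),P.round(3).tolist())
print('sides',[np.linalg.norm(P[i]-P[i-1]).round(3) for i in range(4)],'dirs',[np.degrees(np.arctan2(*(P[i]-P[i-1])[1::-1])).round(1) for i in range(4)],P.mean(0))
m=blue(s,255,310,200,235); cs=max(cv2.findContours(m,0,2)[0],key=cv2.contourArea);(x,y,ww,hh)=cv2.boundingRect(cs);print('side cap',x,y,ww,hh)
print('dish top rough',onz(t,345,221,.055))
g=cv2.medianBlur(cv2.cvtColor(t['frame'],cv2.COLOR_RGB2GRAY),3)[190:255,315:380]
print(cv2.HoughCircles(g,cv2.HOUGH_GRADIENT,1,50,param1=80,param2=12,minRadius=15,maxRadius=24))
a=cv2.resize(t['frame'][170:260,180:380],None,fx=4,fy=4,interpolation=2); cv2.imwrite('pics/crop1.png',a[:,:,::-1])
E
```

```text
cap px 246.8125 220.8125 12.838336944580078 at z.179 [0.48798281 0.11484996 0.179     ] diam 0.07420003040842527
[[192.8000030517578, 229.6999969482422], [201.8000030517578, 189.5], [268.20001220703125, 204.3000030517578], [259.20001220703125, 244.5]] [[0.462, 0.273, 0.17], [0.58, 0.249, 0.17], [0.537, 0.054, 0.17], [0.42, 0.079, 0.17]]
sides [np.float64(0.199), np.float64(0.121), np.float64(0.2), np.float64(0.12)] dirs [np.float64(77.9), np.float64(-11.7), np.float64(-102.4), np.float64(167.9)] [0.49958515 0.16375165 0.17      ]
side cap 267 207 31 26
dish top rough [ 0.49559329 -0.18124764  0.055     ]
[[[29.5 30.5 18.8]]]
```

View pics/crop1.png

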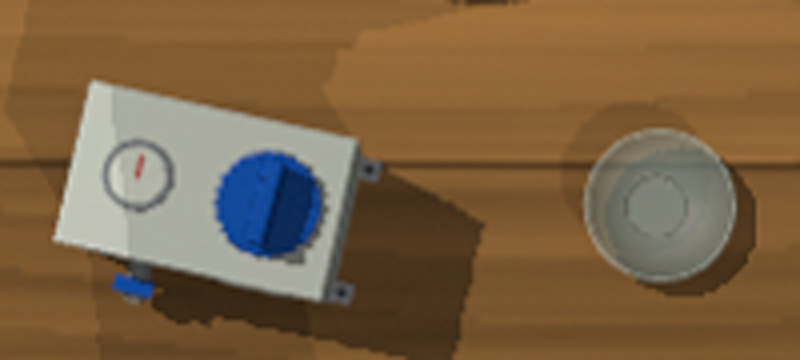

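Picture 3 confirms the choice. It shows the large blue cap on the filter at top px (247,221), with its bar along the filter's x (yaw about -12°). The 199x120 mm top matches the given size. The neck is at about (0.489, 0.116) and the dish at about (0.496, -0.181).

Emit:
carry_out:
  commands: [0.8,0.8,0.3,1,-1,0.8,0.8,0.3,1,-1,0.8,0.8,0.3,1,-1,0.8,0.8,0.3,1,-1,0.8,0.8,0.3,1,-1,0.8,0.8,0.3,1,-1,0.8,0.8,0.3,1,-1,0.8,0.8,0.3,1,-1]
  grip_force: 30

```text
time_s: 0.9
tcp_pos: [0.4639, -0.3847, 0.3449]
eef_rot: [180.0, 0.0, -130.0]
contact_force: [0.9, -0.9, 0.4]
gripper_width: 0.0873
```

Emit:
carry_out:
  commands: [0.1,1,0,1,-1,0.1,1,0,1,-1,0.1,1,0,1,-1,0.1,1,0,1,-1,0.1,1,0,1,-1,0.1,1,0,1,-1,0.1,1,0,1,-1,0.1,1,0,1,-1]

```text
time_s: 1.7
tcp_pos: [0.4947, -0.0648, 0.3445]
eef_rot: [180.0, 0.0, -98.0]
contact_force: [0.5, -0.2, -0.4]
gripper_width: 0.0876
```

Emit:
carry_out:
  commands: [0,1,0,1,-1,0,1,0,1,-1,0,1,0,1,-1,0,1,0,1,-1,0,0.5,0,1,-1,0,0,0,1,-1,0,0,0,1,-1,0,0,0,1,-1]

```text
time_s: 2.5
tcp_pos: [0.4948, 0.1139, 0.3442]
eef_rot: [180.0, 0.0, -65.9]
contact_force: [0.3, -1.1, 0.6]
gripper_width: 0.0876
```

Emit:
carry_out:
  commands: [0,0,0,1,-1,0,0,0,1,-1,0,0,0,1,-1,0,0,0,1,-1,0,0,0,1,-1,0,0,0,1,-1,0,0,0,1,-1,0,0,0,1,-1]

```text
time_s: 3.3
tcp_pos: [0.4948, 0.1135, 0.3442]
eef_rot: [180.0, 0.0, -34.0]
contact_force: [-0.2, -0.8, 0.2]
gripper_width: 0.0877
```

```bash
python3 - <<'E'
from h import *
print(telemetry.get_state())
E
```

```text
{'time_s': 3.3, 'joints': array([ 3.51057273e+01,  1.67488288e+00, -1.07613411e+01, -1.41559409e-02,
       -7.75993699e+01,  2.09218426e+01]), 'qd': array([-2.46063969e-03,  2.61637852e-02, -1.52138748e-02,  5.51994787e-02,
       -2.64460640e-02,  3.97586275e+01]), 'joint_torque': array([-3.67574339e-04, -3.29168415e+01,  3.05009151e+01,  7.24458888e+00,
        5.90114691e-02, -1.15348656e+00]), 'tcp_pos': array([0.49481654, 0.11349392, 0.34421824]), 'eef_rot': array([ 1.79971689e+02,  2.56228417e-02, -3.39754806e+01]), 'contact_force': array([-0.24547589, -0.75473224,  0.15564487]), 'moment': array([-0.0504677 ,  0.17802464,  0.0078762 ]), 'gripper_width': 0.08773701739704964}
```

Emit:
carry_out:
  commands: [0,0,0,1,-1,0,0,0,1,-1,0,0,0,1,-1,0,0,0,1,-1,0,0,0,1,-1,0,0,0,0.5,-1,0,0,0,0,-1]

```text
time_s: 4.0
tcp_pos: [0.4948, 0.1135, 0.3442]
eef_rot: [180.0, 0.0, -12.1]
contact_force: [0.5, -0.5, 0.3]
gripper_width: 0.0879
```

```bash
python3 - <<'E'
from h import *
c=snap('wrist'); save(c,'w1')
h=cv2.cvtColor(c['frame'],cv2.COLOR_RGB2HSV); m=cv2.inRange(h,(100,150,40),(125,255,255))
for k in sorted(cv2.findContours(m,0,2)[0],key=cv2.contourArea)[-3:]:
    (u,v),rad=cv2.minEnclosingCircle(k); print(u,v,rad,onz(c,u,v,.179),onz(c,u,v,.179)-onz(c,u+rad,v,.179))
print(c['wc'].round(3).tolist())
E
```

```text
286.07342529296875 211.9700927734375 46.122962951660156 [0.48695194 0.11577278 0.179     ] [0.00829527 0.03865828 0.        ]
[[-0.21, -0.948, -0.239, 0.558], [-0.978, 0.204, 0.051, 0.1], [-0.0, 0.244, -0.97, 0.48], [0.0, 0.0, 0.0, 1.0]]
```

View pics/w1.png

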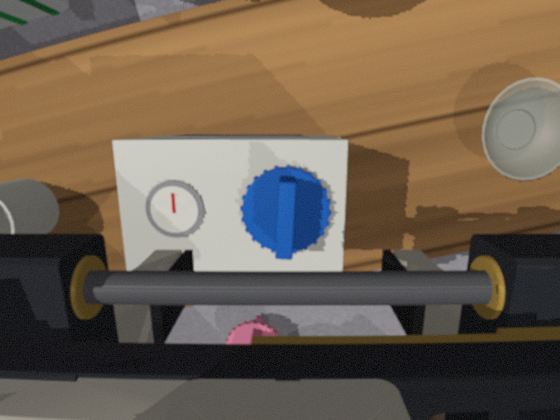

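Picture 4 (wrist) shows the cap disc at (286,210), its bar top running from (287,178) to (285,258), and the filter edge from (115,140) to (347,140). The dish is at about (527,129).

```bash
python3 - <<'E'
from h import *
c=load('wrist'); f=c['frame']; h=cv2.cvtColor(f,cv2.COLOR_RGB2HSV); m=cv2.inRange(h,(100,150,40),(125,255,255))
def ang(a): return np.degrees(np.arctan2(a[1],a[0])).round(1)
a,b=onz(c,287,178,.214),onz(c,285.5,258,.214); print('bar',a,b,np.linalg.norm(a-b),(a+b)/2,ang(a-b))
a,b=onz(c,115,140.5,.17),onz(c,347.5,140,.17); print('edge',np.linalg.norm(a-b),ang(a-b)-90,a,b)
ax=np.array([np.cos(np.radians(-12)),np.sin(np.radians(-12))]); ay=np.array([-ax[1],ax[0]])
print('neck',(a+b)[:2]/2-.06*ax-.048*ay)
for u in (230,260,287,310): print(u,f[200,u])
print('row bar',[ (v,f[v,270:304:2,2].tolist()) for v in (185,215,245)])
print('dish',onz(c,527,129,.055))
E
```

```text
bar [0.52028661 0.10777491 0.214     ] [0.45902973 0.12213602 0.214     ] 0.06291777934118556 [0.48965817 0.11495546 0.214     ] -13.2
edge 0.19772857679275774 -12.200000000000003 [0.5768087  0.24571921 0.17      ] [0.53500258 0.05246073 0.17      ]
neck [0.48723702 0.11461359]
230 [199 199 191]
260 [ 29  83 161]
287 [ 33  94 178]
310 [ 25  64 125]
row bar [(185, [164, 163, 162, 162, 163, 177, 180, 181, 178, 180, 178, 178, 171, 130, 121, 123, 122]), (215, [159, 162, 159, 158, 174, 183, 180, 178, 176, 176, 176, 171, 133, 118, 119, 122, 124]), (245, [176, 174, 170, 170, 176, 176, 176, 176, 174, 175, 173, 140, 119, 121, 121, 123, 118])]
dish [ 0.4966394  -0.17547685  0.055     ]
```

Emit:
carry_out:
  commands: [-0.17,0.04,0.9,0,-1,0,0,-0.9,0,-1,0,0,-1,0,-1,0,0,-1,0,-1,0,0,-0.8,0,-1,0,0,-0.4,-0.2,-1,0,0,-0.25,0,-1,0,0,0,0,-1]
  grip_force: 30

```text
time_s: 4.85
tcp_pos: [0.4878, 0.1149, 0.2056]
eef_rot: [179.9, 0.1, -13.0]
contact_force: [-0.2, -0.4, 1.1]
gripper_width: 0.0877
```

Emit:
carry_out:
  commands: [0,0,0,0,1,0,0,0,0,1,0,0,0,0,1,0,0,0,0,1,0,0,0,0,1,0,0,0,0,1,0,0,0,0,1,0,0,0,0,1]

```text
time_s: 5.65
tcp_pos: [0.4882, 0.1152, 0.2066]
eef_rot: [180.0, 0.0, -12.9]
contact_force: [-0.3, -0.1, -0.7]
gripper_width: 0.0293
```

```bash
python3 -c "
from h import *
s=telemetry.get_state(); print(s['tcp_pos'],s['eef_rot'],s['contact_force'],s['moment'],s['gripper_width'],s['joints'])"
```

```text
[0.48823461 0.11515196 0.20656155] [ 1.79998674e+02  1.34580802e-03 -1.29380631e+01] [-0.27800685 -0.14678432 -0.72418082] [-0.03871608  0.11996684  0.02217108] 0.02930008695533368 [ 3.57503190e+01  6.06538239e+00 -2.43105427e+01 -1.57316692e-04
 -5.96259591e+01  4.13116975e+01]
```

Still closing.

Emit:
carry_out:
  commands: [0,0,0,0,1,0,0,0,0,1,0,0,0,0,1,0,0,0,0,1,0,0,0,0,1]

```text
time_s: 6.15
tcp_pos: [0.4883, 0.1152, 0.2065]
eef_rot: [-180.0, -0.0, -12.9]
contact_force: [0.0, 0.2, -1.0]
gripper_width: 0.0135
```

```bash
cat > st.py <<'E'
from h import *
s=telemetry.get_state(); print(s['tcp_pos'].round(4),s['eef_rot'].round(2),s['contact_force'].round(2),s['moment'].round(3),s['gripper_width'],s['joints'][5])
E
python3 st.py
```

```text
[0.4883 0.1152 0.2065] [-180.     -0.    -12.94] [ 0.03  0.17 -0.96] [0.044 0.022 0.018] 0.013532958641736561 41.312344181496286
```

Emit:
carry_out:
  commands: [0,0,0,0.5,1,0,0,0,0.5,1,0,0,0,0.5,1,0,0,0,0.5,1,0,0,0,0,1]

```text
time_s: 6.65
tcp_pos: [0.4881, 0.116, 0.2066]
eef_rot: [-179.9, 0.0, -4.9]
contact_force: [-1.7, 4.6, 0.7]
gripper_width: 0.0142
```

```bash
python3 st.py
```

```text
[0.4881 0.116  0.2066] [-179.9     0.     -4.92] [-1.68  4.6   0.71] [ 1.652  0.947 -0.595] 0.014182197325543384 49.340059867923024
```

Emit:
carry_out:
  commands: [0,0,0,0.5,1,0,0,0,0.5,1,0,0,0,0,1]

```text
time_s: 6.95
tcp_pos: [0.4884, 0.116, 0.2066]
eef_rot: [-179.9, -0.0, -1.0]
contact_force: [-1.2, 5.7, 0.6]
gripper_width: 0.0149
```

```bash
python3 st.py
```

```text
[0.4884 0.116  0.2066] [-1.799e+02 -3.000e-02 -9.700e-01] [-1.18  5.74  0.61] [ 1.895  0.572 -0.793] 0.014905960016736953 53.293883592412094
```

Counterclockwise hits a stop (Mz about -0.8 N m and rising). I'll turn clockwise.

Emit:
carry_out:
  commands: [0,0,0,-0.75,1,0,0,0,-0.75,1,0,0,0,-0.75,1,0,0,0,-0.75,1,0,0,0,-0.75,1,0,0,0,-0.75,1,0,0,0,-0.75,1,0,0,0,0,1]

```text
time_s: 7.75
tcp_pos: [0.4882, 0.1148, 0.2066]
eef_rot: [180.0, -0.0, -22.0]
contact_force: [0.7, -0.0, -1.2]
gripper_width: 0.0139
```

```bash
python3 st.py
```

```text
[0.4882 0.1148 0.2066] [179.96  -0.   -22.01] [ 0.68 -0.01 -1.16] [-0.128  0.059 -0.015] 0.01390343000415342 32.23383861915625
```

Emit:
carry_out:
  commands: [0,0,0,-0.75,1,0,0,0,-0.75,1,0,0,0,-0.75,1,0,0,0,-0.75,1,0,0,0,-0.75,1,0,0,0,-0.75,1,0,0,0,-0.75,1,0,0,0,0,1]

```text
time_s: 8.55
tcp_pos: [0.4882, 0.1149, 0.2066]
eef_rot: [180.0, -0.0, -42.9]
contact_force: [0.2, 0.6, -0.1]
gripper_width: 0.0138
```

Emit:
carry_out:
  commands: [0,0,0,-0.75,1,0,0,0,-0.75,1,0,0,0,-0.75,1,0,0,0,-0.75,1,0,0,0,-0.75,1,0,0,0,-0.75,1,0,0,0,-0.75,1,0,0,0,0,1]

```text
time_s: 9.35
tcp_pos: [0.4882, 0.115, 0.2065]
eef_rot: [180.0, -0.0, -63.9]
contact_force: [-0.3, -0.1, -0.4]
gripper_width: 0.0137
```

Emit:
carry_out:
  commands: [0,0,0,-0.75,1,0,0,0,-0.75,1,0,0,0,-0.75,1,0,0,0,-0.75,1,0,0,0,-0.6,1,0,0,0,0,1,0,0,0,0,1]

```text
time_s: 10.05
tcp_pos: [0.4882, 0.1151, 0.2066]
eef_rot: [180.0, -0.0, -78.2]
contact_force: [-0.1, 0.3, -0.2]
gripper_width: 0.0132
```

```bash
python3 - <<'E'
import st
from h import *
c=snap('wrist'); save(c,'w2')
t=snap('top'); s=snap('side')
z=lambda f,a,b,x,y,w,h:cv2.resize(f[a:b,x:y],(w,h),interpolation=2)
im=np.vstack([c['frame'][:,:],np.hstack([z(t['frame'],180,260,190,270,280,180),z(s['frame'],180,260,230,310,280,180)])])
cv2.imwrite('pics/m2.png',im[:,:,::-1])
E
```

```text
[0.4882 0.1151 0.2066] [ 1.7999e+02 -1.0000e-02 -7.8170e+01] [-0.08  0.27 -0.19] [-0.094  0.099 -0.007] 0.013212558156429405 -23.918194379077594
```

View pics/m2.png

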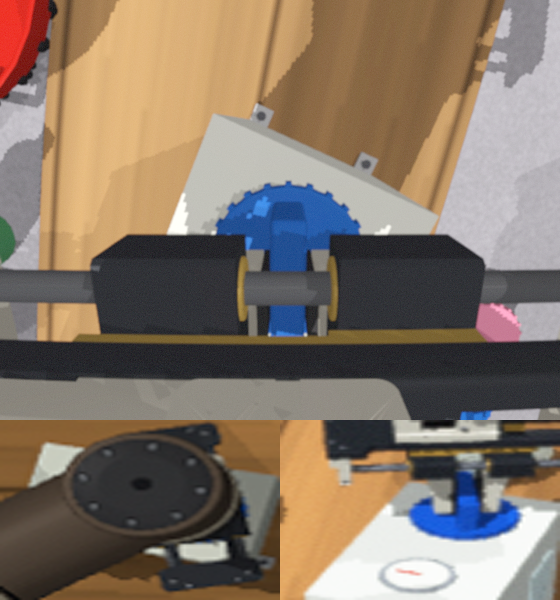

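Picture 5 shows the bar at wrist (288,270), parallel to the pads, with the filter turned about 66° beneath it. The cap followed the tool. I'll test the lift gently.

Emit:
carry_out:
  commands: [0,0,0.1,0,1,0,0,0.1,0,1,0,0,0,0,1]
  grip_force: 35

```text
time_s: 10.5
tcp_pos: [0.4886, 0.1154, 0.2153]
eef_rot: [-179.9, 0.0, -78.3]
contact_force: [0.0, -0.6, -1.2]
gripper_width: 0.014
```

```bash
python3 st.py
```

```text
[0.4886 0.1154 0.2153] [-1.7994e+02  2.0000e-02 -7.8310e+01] [ 0.04 -0.59 -1.21] [0.049 0.135 0.034] 0.013983143367528322 -24.07041568905828
```

Emit:
carry_out:
  commands: [0,0,0.25,0,1,0,0,0.25,0,1,0,0,0.25,0,1,0,0,0.25,0,1,0,0,0.25,0,1,0,0,0.25,0,1,0,0,0.25,0,1,0,0,0,0,1]

```text
time_s: 11.3
tcp_pos: [0.4889, 0.1154, 0.2863]
eef_rot: [-179.9, 0.0, -78.3]
contact_force: [0.6, 0.3, -1.4]
gripper_width: 0.014
```

```bash
python3 - <<'E'
import st
from h import *
s=snap('side'); c=snap('wrist')
im=np.hstack([cv2.resize(s['frame'][140:300,210:340],(390,480),interpolation=2),cv2.resize(c['frame'],(400,300))[:].repeat(1,0) if 0 else np.vstack([cv2.resize(c['frame'],(400,300)),np.zeros((180,400,3),np.uint8)])])
cv2.imwrite('pics/m3.png',im[:,:,::-1])
E
```

```text
[0.4889 0.1154 0.2863] [-1.7986e+02  3.0000e-02 -7.8330e+01] [ 0.59  0.3  -1.41] [ 0.059  0.097 -0.024] 0.0139919205583446 -24.08411646673613
```

View pics/m3.png

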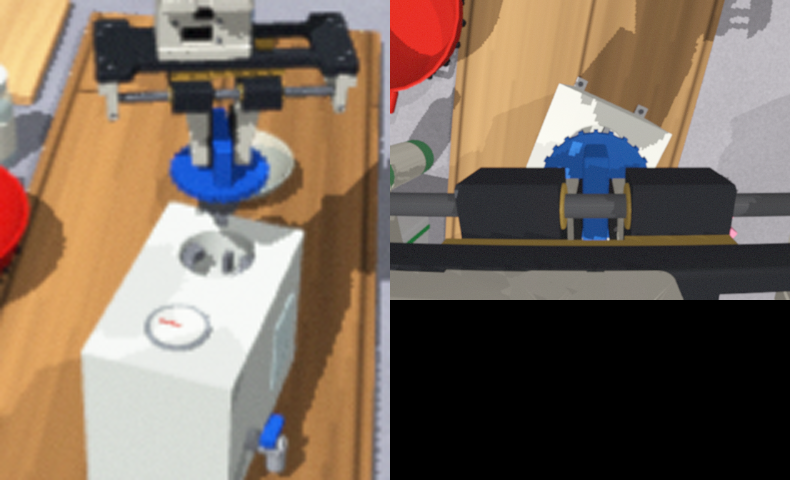

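Picture 6 shows the cap out, upright in the fingers above the empty neck. Next I'll carry it over the dish.

Emit:
carry_out:
  commands: [0.02,-0.3,0,0,1,0.02,-0.7,0,0,1,0.02,-0.9,0,0,1,0.02,-0.9,0,0,1,0.02,-0.9,0,0,1,0.03,-0.9,0,0,1,0.03,-0.9,0,0,1,0.02,-0.9,0,0,1]

```text
time_s: 12.2
tcp_pos: [0.4947, -0.1428, 0.2841]
eef_rot: [179.9, 0.0, -78.3]
contact_force: [0.8, -0.4, -1.6]
gripper_width: 0.0138
```

Emit:
carry_out:
  commands: [0,-0.6,0,0,1,0,-0.35,-0.1,0,1,0,0,-0.3,0,1,0,0,-0.5,0,1,0,0,-0.5,0,1,0,0,-0.4,0,1,0,0,-0.2,0,1,0,0,0,0,1]

```text
time_s: 13.0
tcp_pos: [0.4946, -0.1783, 0.203]
eef_rot: [179.8, 0.0, -78.3]
contact_force: [0.0, -0.3, -1.1]
gripper_width: 0.0137
```

```bash
python3 - <<'E'
import st
from h import *
s=snap('side'); t=snap('top')
im=np.hstack([cv2.resize(s['frame'][110:260,230:360],(390,450),interpolation=2),cv2.resize(t['frame'][170:280,290:390],(400,450),interpolation=2)])
print('dish rim centre in side should be',proj(s,[.496,-.179,.055]),'foot',proj(s,[.496,-.179,telemetry.get_state()['tcp_pos'][2]-.0666]))
cv2.imwrite('pics/m4.png',im[:,:,::-1])
E
```

```text
[ 0.4946 -0.1783  0.203 ] [ 1.7984e+02  5.0000e-02 -7.8300e+01] [ 0.03 -0.3  -1.15] [-0.005  0.096 -0.027] 0.013721761635673397 10.147040474428715
dish rim centre in side should be (np.float64(288.6827066029294), np.float64(192.99307150821247)) foot (np.float64(289.57207010103957), np.float64(170.75913240496055))
```

View pics/m4.png

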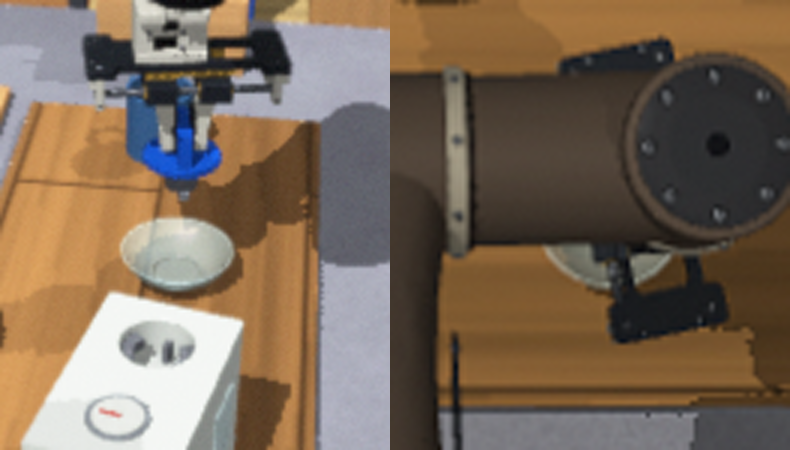

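Picture 7 shows the foot at side px (291,175), directly above the dish rim's centre at (289,192). The predictions were (290,171) and (289,193). The foot is about 80 mm above the rim, so I'll lower it 40 mm.

Emit:
carry_out:
  commands: [0,0,-0.2,0,1,0,0,-0.3,0,1,0,0,-0.3,0,1,0,0,-0.2,0,1,0,0,0,0,1,0,0,0,0,1,0,0,0,0,1,0,0,0,0,1]

```text
time_s: 13.9
tcp_pos: [0.4958, -0.1789, 0.165]
eef_rot: [-180.0, -0.0, -78.3]
contact_force: [-0.1, -0.6, -0.8]
gripper_width: 0.0138
```

```bash
python3 - <<'E'
import st
from h import *
s=snap('side'); c=snap('wrist')
im=np.hstack([cv2.resize(s['frame'][110:260,230:360],(390,450),interpolation=2),cv2.resize(c['frame'],(400,450))])
cv2.imwrite('pics/m5.png',im[:,:,::-1])
E
```

```text
[ 0.4958 -0.1789  0.165 ] [-1.7995e+02 -1.0000e-02 -7.8330e+01] [-0.09 -0.62 -0.81] [ 0.048  0.124 -0.003] 0.013807953686220873 10.158851855712845
```

View pics/m5.png

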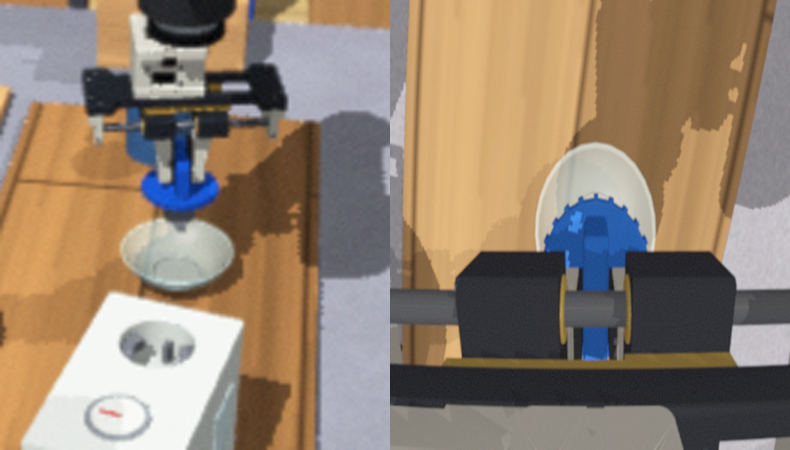

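Picture 8 shows the cap upright and held, with its foot centred over the dish (side crop about (181,225) against the dish centre at (178,243)). I estimate the foot about 40 mm above the rim. The dish has not moved, so I'm handing in.

```bash
python3 -c "
from h import *
print(r.close_job())"; python3 st.py
```

```text
the job is handed in; nothing more can be done
None
the job is handed in; nothing more can be done
```

The cap is out of the filter, and I handed the job in with it still in the gripper over the dish. No verdict was reported.

- **Opening:** Counterclockwise hit a hard stop, with the turning moment at about 0.8 N m. Clockwise turned freely to about 66°, and the cap then lifted straight out of its neck.
- **Last checks before handing in:**
  - The cap is upright and still, with the fingers 13.8 mm apart on its bar.
  - The force on the tool (about 1 N) fits the cap's weight.
  - Its foot is within a few millimetres of the dish's middle and about 40 mm above the rim.
  - The dish was where it started; I did not re-check the mugs, colander, jar or bottle.
- **Disagreements:** The dish's position differed by about 5 mm in y between the top and wrist views. In the side view, the foot appeared about 4 pixels lower than predicted, probably because its nearer edge was the part seen. Both are well inside the limits.
- **Failed check:** The state reading after hand-in was refused, so I have no measurement from the final second.

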